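# Pin the label roll to its unwind stand

### The job

A white label roll lies loose in the round seat of the unwind stand. Take the spindle with the wide disc collar out of the pin rack (not the small pin beside it) and put it, point down, through the core of the label roll and the hole in the stand below, until its collar sits flat on the roll. Let go of it and leave it standing upright there with the roll still in its seat.

Things in the scene. Friction and masses are not known exactly. Their poses are not given: they have to be found in the camera images.
- spindle_knob (a point): Grip point in the spindle's black round knob (26 mm across, reaching 22 mm above and 28 mm below this point). Below the knob: steel disc collar, 48 mm across, 6 mm thick, its underside 34 mm below this point; then a 12 mm rod, 75 mm long, with a tapered point. z runs up the spindle. 160 g. It hangs upright by its collar in one of the pin rack's two holes and lifts straight out.
- spindle_tip (a point): Point of the same spindle, 109 mm below the grip point. Pin rack: fixed aluminium bar on end plates, 112 x 50 mm, 90 mm high, to the left or right of the unwind stand, its line within 10 degrees of world x; holes 17 mm wide, 70 mm apart. The other hole, nearer or farther, holds the small pin: 18 mm knob, 25 mm collar. On the left: a parts case with a clear lid standing 175 mm high, and tall cartons.
- stand_hole (a point): Centre of the 30 mm hole in the fixed unwind stand, at its deck's upper face, 70 mm above the table; z up. The stand is an aluminium bridge 96 x 96 mm, open in front and behind, its deck 8 mm thick with a dark rim on top, 82 mm wide inside, 6 mm high, round the roll; 57 mm free below the deck. Spindle home: point 45 mm below the deck's upper face.
- label_roll: White label roll lying flat in the stand's seat, 74 mm across, 30 mm tall, with an open brown core about 28 mm wide right through its middle; 90 g. Origin: centre of its underside, on the deck; z up. It is loose and can shift about 3 mm in the seat.
Mind the look-alikes: they are no part of the job. Leave any turquoise look-alike of the part that bears stand_hole alone. Leave any orange look-alike of the part that bears spindle_knob alone.

How it is judged:
By the outcome, as a careful person would: the job done as asked, in the order asked, and still so for the second after the job is handed in, with the robot touching nothing.
It also fails if it takes over 45 s, if anything falls off the work surface, if the arm or the gripper's body presses on something with over 40 N, if the wrist force passes 120 N, or if a joint passes its speed limit or range.

### The arm

A 7-joint arm with a two-finger parallel gripper is mounted at the origin on a cart in front of the work surface, level with it; the furniture and walls round the work are solid. World frame = base frame: x ahead of the robot, y to its left, z up, the work surface at z = 0. Lengths are in m, angles in degrees, forces in N, time in s.
With the tool pointing down it reaches from about 0.4 to 0.9 m from the base axis. Payload 5.6 kg.
Tool frame: the origin (TCP) lies between the finger pads; the fingertips stand 11 mm ahead of it and the grasp point (between the pads) lies 8 mm behind it; x points along the fingers, z is the direction in which the jaws open and shut, and the axes are right-handed (so a half turn about x gives the same grasp; the last joint's range is limited). The gripper opens to 92 mm and grips with 3 to 60 N. Pads are 20 mm wide; open, the fingers measure 128 mm over their backs; the gripper's body (75 mm by 189 mm) begins 69 mm behind the grasp point.
Start: joints at [-2.464, 26.786, -0.665, 91.828, 0.344, 61.387, -3.226], TCP at [0.65, -0, 0.226] pointing down, gripper open.
Joint ranges: [-144.91, 144.91], [-17.63, 115.5], [-89.93, 88.59], [15.96, 139.68], [-74.01, 254.01], [8.47, 105.57], [-167.45, 167.45]. Speed limits (degrees/s): [147.25, 147.25, 180, 180, 180, 180, 180].

### API

Orientations are given as a 3x3 rotation matrix whose columns are the frame's x, y, z axes.
In Python, from workcell import get_obs, grab_frame, camera_params, job_done gives the robot as it stands.
- The arm moves only by the shell command python3 -m crank 'ROWS' [FORCE]. ROWS is JSON, one flat list of numbers, 7 for each row, row after row: the shift along the tool's x, y, z in mm, then the turn, a rotation vector about the tool's x, y, z in degrees, then the closure, from 0 (fully open) to 1 (shut). In form: [tx, ty, tz, wx, wy, wz, grip, tx, ty, tz, wx, wy, wz, grip, ...]. A call has exactly 5 rows; each row is the pose to reach, as a shift and turn from the pose measured when the call began, along the tool's axes at that moment; what a row does not reach only later rows make up. A row lasts 1/12 s, in which the tool goes at most 41.7 mm and 7.16 degrees, less where a joint would pass 70% of its speed; a pose out of reach is approached as far as the arm can. A call with a gripper value outside its range is refused whole. The fingers move at their own pace and stop on an object; FORCE is the grip in N (left out, the last holds). Time passes only in rows, so rows that repeat a pose let the fingers close, or fill a call up. It gives the time, the measured TCP pose, the force and the opening at its end, in the units of the state.
- get_obs(): the state, without advancing time (a new reading comes with each control period).
- grab_frame(name): name is "scene" or "side" or "wrist"; returns the picture (420x560x3 uint8, red, green, blue); there is no depth.
- camera_params(name): a dict with "mtx" (3x3 intrinsics, pixels), "pose" (4x4, takes a point from camera to world coordinates); the wrist camera has in their place "tool_from_camera" (4x4, takes a point from camera to tool coordinates, whose origin is the TCP and whose axes are the tool frame's). Camera axes: x right, y up, looking along -z (the intrinsics and any distortion apply to the point x, -y, -z); pixel columns grow to the right and rows downward; lengths in m; the calibration is good to about 2 mm. A picture is of the moment at which its call begins: read the wrist's pose just before it. camera_params takes no time and is no camera call.
- job_done(): hands the job in, once; it reports no verdict.
The state is a dict: "clock": time; "joints": joint angles; "dq": joint speeds; "tau": joint torques, N m; "ee_pos": TCP position; "ee_rot": TCP orientation; "ft_force": force on the tool from outside, world axes, zero at the start; "wrist_torque": the same for the moment, N m; "opening": finger opening in m.
Only numpy, scipy, OpenCV 4.12 (cv2) and the standard library are available. Lean on these libraries where they do the work, as an engineer would, in place of code of your own. Each camera call takes 0.05 s, during which the arm holds its last target. There are 200 camera calls.

## Working session

There is one attempt and no reset: what is moved stays moved. The work goes in short steps, Python scripts to look and compute and a shell command to move; the robot and the scene stay as the last step left them, time stands still between calls to the robot, and variables do not carry over. Pictures are saved under pics/ and viewed, about 8 in all and at most 12, crops included, and the job is handed in when it is done.

```bash
mkdir -p pics
cat > h.py <<'E'
import numpy as np, cv2
from workcell import get_obs, grab_frame, camera_params
def cam(n,o=None):
    p=camera_params(n); K=np.array(p["mtx"])
    if "pose" in p: T=np.array(p["pose"])
    else:
        o=o or get_obs(); W=np.eye(4);W[:3,:3]=o["ee_rot"];W[:3,3]=o["ee_pos"];T=W@np.array(p["tool_from_camera"])
    return K,T,p
def ray(K,T,u,v):
    d=np.linalg.inv(K)@[u,v,1]; d=T[:3,:3]@[d[0],-d[1],-d[2]]; return T[:3,3],d
def onz(K,T,u,v,z):
    c,d=ray(K,T,u,v); return c+d*(z-c[2])/d[2]
def proj(K,T,P):
    q=np.linalg.inv(T)@[*P,1]; q=K@[q[0],-q[1],-q[2]]; return q[:2]/q[2]
E
python3 - <<'E'
from h import *
o=get_obs(); print(o)
f={}
for n in("scene","side","wrist"):
    f[n]=grab_frame(n); cv2.imwrite(f"pics/{n}0.png",f[n][:,:,::-1]); K,T,p=cam(n,o); print(n,K.round(1).tolist(),T.round(3).tolist(),[k for k in p])
E
```

```text
{'clock': 0.0, 'joints': array([-2.46505245, 26.83629   , -0.66383898, 91.88049125,  0.34405411,
       61.38659106, -3.22610515]), 'dq': array([ 0.08863631,  0.05621365,  0.04857882, -0.04858075,  0.11850393,
       -0.0529634 ,  0.13226984]), 'tau': array([-3.39112758e-04, -5.20573139e+01, -1.31628491e-02, -2.43752271e+01,
       -5.67366311e-02,  1.73054746e-02,  1.50106093e-04]), 'ee_pos': array([ 6.49436733e-01, -6.55736232e-05,  2.24640151e-01]), 'ee_rot': array([[-1.76483337e-03,  5.92779417e-05,  9.99998441e-01],
       [-1.35427928e-04,  9.99999989e-01, -5.95170416e-05],
       [-9.99998434e-01, -1.35532755e-04, -1.76482532e-03]]), 'ft_force': array([ 0.3188144 ,  0.9930169 , -0.32767255]), 'wrist_torque': array([ 0.04345815, -0.02253481, -0.01117364]), 'opening': 0.09195827398222431}
scene [[393.4, 0.0, 285.2], [0.0, 393.4, 210.9], [0.0, 0.0, 1.0]] [[0.833, 0.398, -0.384, 0.129], [-0.552, 0.623, -0.554, -0.882], [0.018, 0.674, 0.739, 0.795], [0.0, 0.0, 0.0, 1.0]] ['mtx', 'pose']
side [[543.0, 0.0, 286.1], [0.0, 543.0, 223.6], [0.0, 0.0, 1.0]] [[-0.963, 0.13, -0.235, 0.236], [-0.268, -0.53, 0.805, 0.495], [-0.02, 0.838, 0.545, 0.683], [0.0, 0.0, 0.0, 1.0]] ['mtx', 'pose']
wrist [[373.1, 0.0, 284.6], [0.0, 373.1, 205.9], [0.0, 0.0, 1.0]] [[1.0, -0.001, 0.002, 0.65], [0.0, 0.97, 0.244, 0.068], [-0.003, -0.244, 0.97, 0.385], [0.0, 0.0, 0.0, 1.0]] ['mtx', 'tool_from_camera']
```

View pics/scene0.png

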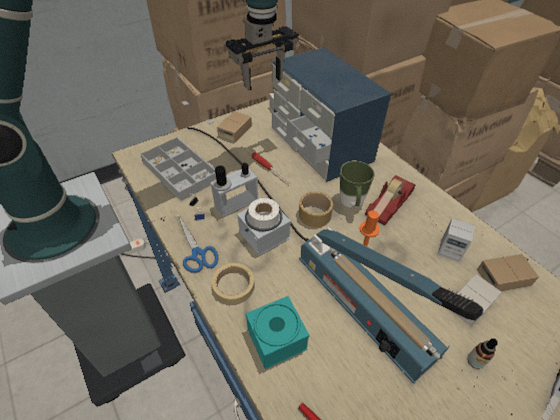

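View pics/side0.png

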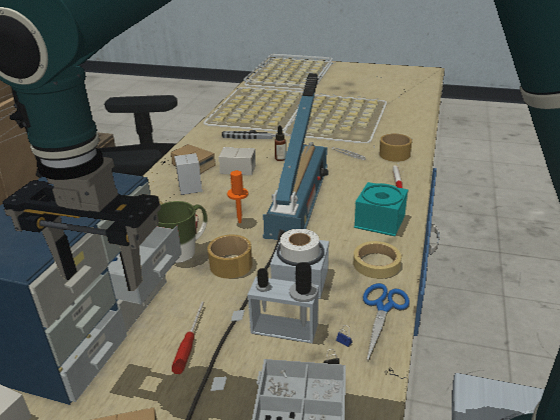

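The scene view (spindle tall black knob at 221,175; small pin at 246,170; orange decoy at 371,222; stand roll at 263,212; turquoise decoy stand at 277,325) and the side view (knob 303,278; small pin 264,277; roll 300,243; orange decoy 237,185; turquoise decoy 381,205) agree. The wanted spindle is the taller knob, in the nearer hole of the rack to the left of the stand.

Run:
```python
from h import *
fs=cv2.imread("pics/scene0.png"); fd=cv2.imread("pics/side0.png")
a=cv2.resize(fs[115:265,135:325],None,fx=2.1,fy=2.1,interpolation=2); b=cv2.resize(fd[215:415,210:350],None,fx=2.8,fy=2.8,interpolation=2)
H=max(a.shape[0],b.shape[0]); c=np.zeros((H,a.shape[1]+b.shape[1],3),np.uint8); c[:a.shape[0],:a.shape[1]]=a; c[:b.shape[0],a.shape[1]:]=b
cv2.imwrite("pics/crop.png",c); print(c.shape)
bx={}
for n,f,(r0,r1,c0,c1) in(("scene",fs,(150,195,205,260)),("side",fd,(255,310,245,325))):
    m=(f[r0:r1,c0:c1].max(2)<60).astype(np.uint8); k,_,s,ce=cv2.connectedComponentsWithStats(m)
    for i in range(1,k):
        if s[i,4]>25:
            print(n,s[i]+[c0,r0,0,0,0],(ce[i]+[c0,r0]).round(1)); bx.setdefault(n,[]).append(ce[i]+[c0,r0])
def tri(p,q):
    A=[];B=[]
    for n,x in(("scene",p),("side",q)):
        K,T,_=cam(n); c,d=ray(K,T,*x); d/=np.linalg.norm(d); M=np.eye(3)-np.outer(d,d); A.append(M);B.append(M@c)
    P=np.linalg.lstsq(np.vstack(A),np.hstack(B),rcond=None)[0]
    return P.round(4),[ (proj(*cam(n)[:2],P)-x).round(1) for n,x in(("scene",p),("side",q))]
for p in bx["scene"]:
    for q in bx["side"]: print(tri(p,q))
# roll: white top
for n,f,(r0,r1,c0,c1) in(("scene",fs,(190,240,235,295)),("side",fd,(225,275,270,330))):
    h=f[r0:r1,c0:c1].astype(int); m=(h.min(2)>205).astype(np.uint8); k,_,s,ce=cv2.connectedComponentsWithStats(m); i=1+s[1:,4].argmax(); print(n,s[i]+[c0,r0,0,0,0],ce[i]+[c0,r0])
K,T,_=cam("scene"); print(onz(K,T,263,209,.1)); K,T,_=cam("side"); print(onz(K,T,300,241,.1))
```

```text
(560, 791, 3)
scene [227 150  21  25  94] [241.6 165.1]
scene [215 166  11  20 182] [220.4 175.3]
side [258 255  15  32 197] [263.2 275.5]
side [278 255  45  40 513] [302.7 275.8]
(array([ 0.475 , -0.1774,  0.1172]), [array([-0.,  0.]), array([-0.1, -0. ])])
(array([ 0.4379, -0.1966,  0.1269]), [array([-9.4,  6.6]), array([-15.2,  -8.5])])
(array([ 0.4441, -0.1677,  0.114 ]), [array([ 9. , -7.1]), array([16.2,  8. ])])
(array([ 0.4092, -0.1872,  0.1215]), [array([ 0.1, -0.1]), array([0.1, 0.1])])
scene [260 199   2   2   2] [260.5 199.5]
side [291 232   4   2   4] [292.5  232.25]
[ 0.44907535 -0.32633272  0.1       ]
[ 0.44642036 -0.31338334  0.1       ]
```

View pics/crop.png

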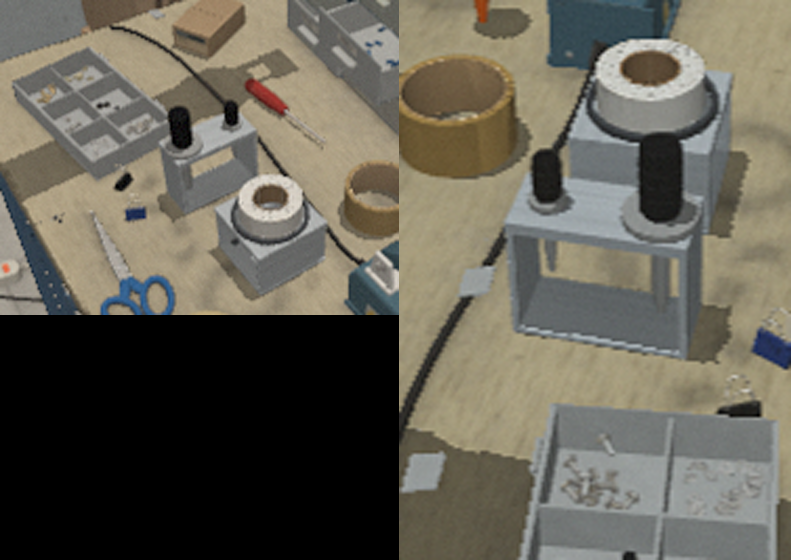

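The crop confirms the choice. The nearer knob, at about (0.409, -0.187), has the wide disc collar. The small pin is at (0.475, -0.177), 67 mm away against the 70 mm given. The roll core is at about (0.448, -0.32). I'll go above and take one close look.

```bash
python3 -m crank '[-20,-35,-38,0,0,0,0.4, -40,-68,-75,0,0,0,0.4, -55,-102,-112,0,0,0,0.4, -65,-136,-149,0,0,0,0.4, -65,-165,-180,0,0,0,0.4]' 20
```

```text
clock: 0.57
ee_pos: [0.5019, -0.1351, 0.2853]
ee_rot: [[0.0, -0.001, 1.0], [-0.0, 1.0, 0.001], [-1.0, -0.0, 0.0]]
ft_force: [0.3, -0.4, 0.7]
opening: 0.0611
```

```bash
python3 -m crank '[-2,-28,-27,0,0,0,0.4, -4,-56,-54,0,0,0,0.4, -5,-85,-82,0,0,0,0.4, -5,-85,-82,0,0,0,0.4, -5,-85,-82,0,0,0,0.4]'
python3 - <<'E'
from h import *
o=get_obs(); f=grab_frame("wrist"); cv2.imwrite("pics/w1.png",f[:,:,::-1]); np.save("w1.npy",np.hstack([o["ee_pos"],np.array(o["ee_rot"]).ravel()])); print(o["ee_pos"],o["dq"].round(1))
K,T,_=cam("wrist",o)
for n,P in(("knobtop",(.409,-.187,.146)),("core",(.448,-.32,.1)),("small",(.475,-.177,.115))): print(n,proj(K,T,P))
E
```

```text
clock: 0.98
ee_pos: [0.4186, -0.2218, 0.2907]
ee_rot: [[0.001, 0.004, 1.0], [-0.001, 1.0, -0.004], [-1.0, -0.001, 0.001]]
ft_force: [0.4, 0.5, -0.1]
opening: 0.055
[ 0.41864239 -0.22178842  0.29065572] [-2.2  1.4 -3.1 -1.3 -0.7 -0.2 -0.6]
knobtop [272.3611476  153.72666455]
core [313.60650838 279.5380897 ]
small [347.72762729 138.29023468]
```

View pics/w1.png

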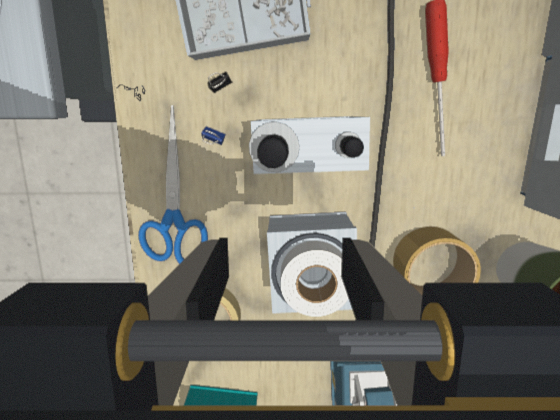

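Wrist view: the spindle's knob is at (273,152) with its collar disc around it. The small pin is at (351,147) and the roll core at about (317,282). Next I'll measure these.

Run:
```python
from h import *
f=cv2.imread("pics/w1.png"); w=np.load("w1.npy"); o=dict(ee_pos=w[:3],ee_rot=w[3:].reshape(3,3)); K,T,_=cam("wrist",o)
def blob(m,r0,r1,c0,c1,nm,z):
    k,_,s,ce=cv2.connectedComponentsWithStats(m[r0:r1,c0:c1].astype(np.uint8)); i=1+s[1:,4].argmax()
    x,y=s[i,0]+c0,s[i,1]+r0; b=np.array([x+s[i,2]/2-.5,y+s[i,3]/2-.5]); print(nm,s[i],(ce[i]+[c0,r0]).round(1),b,onz(K,T,*b,z).round(4),"w mm",s[i,2]/K[0,0]*(T[2,3]-z)*1000)
d=f.max(2)<60
blob(d,130,172,250,300,"knob",.146); blob(d,130,165,335,370,"small",.12)
blob(f.min(2)>190,240,320,270,360,"rollwhite",.1)
h=cv2.cvtColor(f,cv2.COLOR_BGR2HSV); print(f[282,282:352:4].tolist()); print(f[246:318:4,317].tolist())
# core: non-white within roll
m=f.min(2)<165; blob(m,262,305,293,340,"core",.1)
cv2.imwrite("pics/z.png",np.hstack([cv2.resize(f[240:325,262:362],None,fx=4,fy=4,interpolation=0),cv2.resize(f[100:185,240:340],None,fx=4,fy=4,interpolation=0)]))
```

```text
knob [  8   5  30  33 782] [272.5 151.1] [272.5 151. ] [ 0.4091 -0.1848  0.146 ] w mm 24.490695579955784
small [  5   7  23  20 358] [351.3 146.2] [351.  146.5] [ 0.4773 -0.1838  0.12  ] w mm 20.379045008389344
rollwhite [   0   10   82   67 2591] [309.2 286.3] [310.5 283. ] [ 0.4449 -0.3238  0.1   ] w mm 77.05148806429241
[[231, 234, 234], [228, 233, 233], [228, 232, 233], [230, 233, 233], [78, 104, 120], [209, 204, 198], [136, 132, 126], [105, 103, 100], [108, 105, 102], [110, 108, 103], [155, 152, 147], [145, 142, 136], [51, 66, 80], [52, 65, 77], [224, 229, 229], [211, 219, 220], [27, 23, 25], [27, 29, 31]]
[[117, 120, 121], [207, 214, 215], [230, 234, 234], [227, 231, 232], [230, 233, 235], [111, 136, 157], [152, 149, 145], [149, 148, 142], [154, 151, 146], [106, 104, 101], [215, 209, 201], [56, 74, 88], [53, 70, 87], [54, 74, 87], [128, 157, 184], [223, 228, 228], [227, 231, 232], [229, 232, 232]]
core [   3    3   42   38 1173] [316.7 283.5] [316.5 283.5] [ 0.451  -0.3244  0.1   ] w mm 39.46539632561319
```

View pics/z.png

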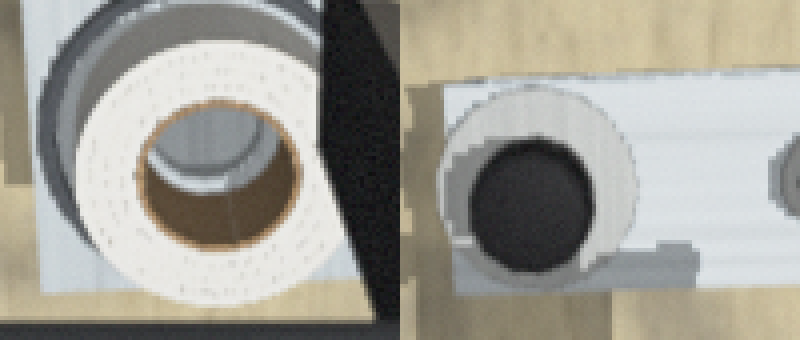

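```bash
python3 -m crank '[10,36,-9,0,0,0,0.4, 45,36,-9,0,0,0,0.4, 85,36,-9,0,0,0,0.4, 110,36,-9,0,0,0,0.4, 110,36,-9,0,0,0,0.4]'
python3 - <<'E'
from h import *
o=get_obs(); f=grab_frame("wrist"); cv2.imwrite("pics/w2.png",f[:,:,::-1]); K,T,_=cam("wrist",o); print(o["ee_pos"])
m=(f.max(2)<50).astype(np.uint8)
print(proj(K,T,(.409,-.186,.146)),proj(K,T,(.409,-.186,.09)))
E
```

```text
clock: 1.45
ee_pos: [0.4086, -0.1813, 0.1759]
ee_rot: [[-0.008, -0.003, 1.0], [0.003, 1.0, 0.003], [-1.0, 0.003, -0.008]]
ft_force: [-0.4, 0.8, 0.8]
opening: 0.0549
[ 0.40862028 -0.1813293   0.17587798]
[285.51384591 250.28321021] [286.060285   221.21600651]
```

View pics/w2.png

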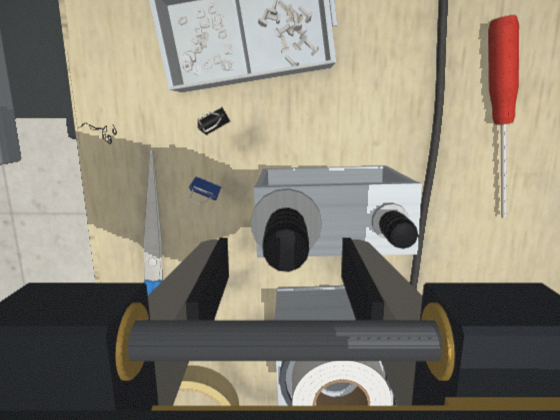

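The knob is at (286,248), centred between the fingers and within 2 px of prediction. I'll descend 57 mm and grip.

```bash
python3 -m crank '[15,-4,0,0,0,0,0.4, 32,-4,0,0,0,0,0.4, 48,-4,0,0,0,0,0.4, 57,-4,0,0,0,0,0.4, 57,-4,0,0,0,0,0.4]' 30; python3 -m crank '[0,0,0,0,0,0,0.9, 0,0,0,0,0,0,0.9, 0,0,0,0,0,0,0.9, 0,0,0,0,0,0,0.9, 0,0,0,0,0,0,0.9]' 30
```

```text
clock: 1.92
ee_pos: [0.4104, -0.1856, 0.1212]
ee_rot: [[-0.005, -0.003, 1.0], [0.003, 1.0, 0.003], [-1.0, 0.003, -0.005]]
ft_force: [-0.5, 0.4, -0.3]
opening: 0.0553
clock: 2.33
ee_pos: [0.4106, -0.1858, 0.1219]
ee_rot: [[-0.005, -0.003, 1.0], [0.002, 1.0, 0.003], [-1.0, 0.002, -0.005]]
ft_force: [-0.6, 0.5, 3.9]
opening: 0.0254
```

```bash
python3 -m crank '[-8,0,0,0,0,0,0.9, -25,0,0,0,0,0,0.9, -45,0,0,0,0,0,0.9, -65,0,0,0,0,0,0.9, -85,0,0,0,0,0,0.9]' 40; python3 -m crank '[-15,0,0,0,0,0,0.9, -30,0,0,0,0,0,0.9, -40,0,0,0,0,0,0.9, -40,0,0,0,0,0,0.9, -40,0,0,0,0,0,0.9]'
```

```text
clock: 2.75
ee_pos: [0.4106, -0.1859, 0.2081]
ee_rot: [[-0.005, -0.003, 1.0], [0.002, 1.0, 0.003], [-1.0, 0.002, -0.005]]
ft_force: [0.4, 0.3, -1.8]
opening: 0.0252
clock: 3.17
ee_pos: [0.4108, -0.186, 0.2483]
ee_rot: [[-0.004, -0.003, 1.0], [0.002, 1.0, 0.003], [-1.0, 0.002, -0.004]]
ft_force: [0.0, 0.1, -1.9]
opening: 0.0249
```

Lifted: 25 mm opening and about 1.9 N of weight. Next I'll carry it over the stand.

```bash
python3 -m crank '[0,-20,6,0,0,0,0.9, 0,-50,15,0,0,0,0.9, 0,-80,23,0,0,0,0.9, 0,-110,32,0,0,0,0.9, 0,-130,38,0,0,0,0.9]'; python3 -m crank '[0,-9,3,0,0,0,0.9, 0,-9,3,0,0,0,0.9, 0,-9,3,0,0,0,0.9, 0,-9,3,0,0,0,0.9, 0,-9,3,0,0,0,0.9]'
python3 - <<'E'
from h import *
o=get_obs(); print(o["ee_pos"])
a=[grab_frame(n)[:,:,::-1] for n in("scene","side","wrist")]
np.savez("w3.npz",a=a,p=o["ee_pos"],r=o["ee_rot"])
c=np.hstack([cv2.resize(a[0][140:270,210:310],(400,520)),cv2.resize(a[1][150:280,250:350],(400,520))])
cv2.imwrite("pics/t3.png",c)
g=np.array(o["ee_pos"])
for n in("scene","side"):
    K,T,_=cam(n); print(n,proj(K,T,(g[0],g[1],.141)),"core target",proj(K,T,(.451,-.3245,.1)))
E
```

```text
clock: 3.58
ee_pos: [0.4487, -0.3184, 0.2463]
ee_rot: [[-0.007, -0.001, 1.0], [0.002, 1.0, 0.001], [-1.0, 0.002, -0.007]]
ft_force: [-0.6, -0.7, -2.4]
opening: 0.025
clock: 4.0
ee_pos: [0.4516, -0.3257, 0.246]
ee_rot: [[-0.007, -0.003, 1.0], [0.003, 1.0, 0.003], [-1.0, 0.003, -0.007]]
ft_force: [-0.5, -0.1, -1.3]
opening: 0.0251
[ 0.45161531 -0.3257373   0.24604888]
scene [263.39148164 196.4726205 ] core target [263.28736106 208.21057546]
side [298.79822848 218.762836  ] core target [299.10861686 237.40480917]
```

View pics/t3.png

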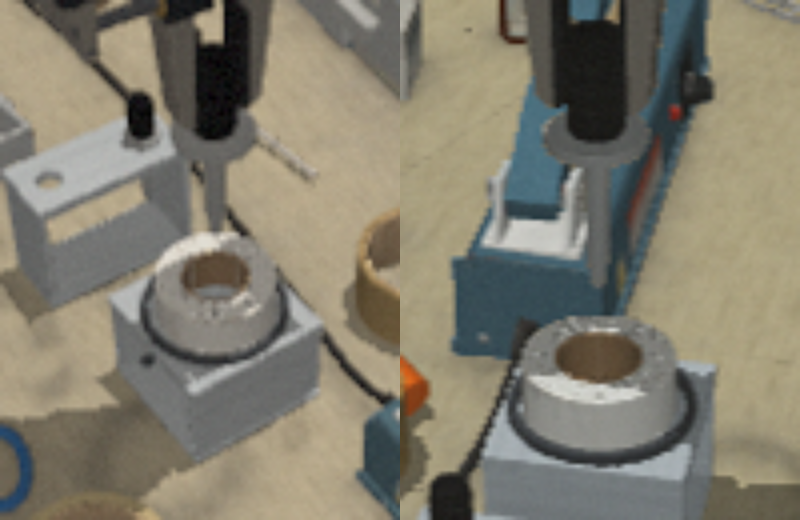

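The spindle hangs upright in both views. Its tip is over the core, and the scene and side pixels agree with the target within about 2 px. I'll lower it.

```bash
python3 -m crank '[15,0,0,0,0,0,0.9, 32,0,0,0,0,0,0.9, 50,0,0,0,0,0,0.9, 68,0,0,0,0,0,0.9, 80,0,0,0,0,0,0.9]'; python3 -m crank '[5,0,0,0,0,0,0.9, 11,0,0,0,0,0,0.9, 17,0,0,0,0,0,0.9, 22,0,0,0,0,0,0.9, 22,0,0,0,0,0,0.9]'
```

```text
clock: 4.57
ee_pos: [0.4508, -0.3254, 0.1652]
ee_rot: [[-0.007, -0.003, 1.0], [0.003, 1.0, 0.003], [-1.0, 0.003, -0.007]]
ft_force: [-0.1, 0.3, -2.1]
opening: 0.0251
clock: 4.98
ee_pos: [0.4505, -0.3252, 0.1427]
ee_rot: [[-0.008, -0.003, 1.0], [0.004, 1.0, 0.003], [-1.0, 0.004, -0.008]]
ft_force: [-0.7, -0.1, -2.4]
opening: 0.0251
```

```bash
python3 -m crank '[3,0,0,0,0,0,0.9, 6,0,0,0,0,0,0.9, 9,0,0,0,0,0,0.9, 10,0,0,0,0,0,0.9, 10,0,0,0,0,0,0.9]'
```

```text
clock: 5.4
ee_pos: [0.4504, -0.3252, 0.1326]
ee_rot: [[-0.008, -0.003, 1.0], [0.004, 1.0, 0.003], [-1.0, 0.004, -0.008]]
ft_force: [-0.2, 0.1, -2.1]
opening: 0.0252
```

```bash
python3 -m crank '[1,0,0,0,0,0,0.9, 1.5,0,0,0,0,0,0.9, 2,0,0,0,0,0,0.9, 2,0,0,0,0,0,0.9, 2,0,0,0,0,0,0.9]'
```

```text
clock: 5.82
ee_pos: [0.4506, -0.3254, 0.1323]
ee_rot: [[-0.007, -0.003, 1.0], [0.003, 1.0, 0.003], [-1.0, 0.004, -0.007]]
ft_force: [-2.8, 1.6, 9.3]
opening: 0.0253
```

Contact (+9 N) came at the expected height of 0.132, so the collar is on the roll. Release.

```bash
python3 -m crank '[0,0,0,0,0,0,0.65, 0,0,0,0,0,0,0.6, 0,0,0,0,0,0,0.5, 0,0,0,0,0,0,0.4, 0,0,0,0,0,0,0.4]'; python3 -m crank '[-5,0,0,0,0,0,0.4, -20,0,0,0,0,0,0.4, -45,0,0,0,0,0,0.4, -75,0,0,0,0,0,0.4, -100,0,0,0,0,0,0.4]'
python3 -m crank '[-10,35,0,0,0,0,0.4, -10,70,0,0,0,0,0.4, -10,100,0,0,0,0,0.4, -10,100,0,0,0,0,0.4, -10,100,0,0,0,0,0.4]'
python3 - <<'E'
from h import *
a=[grab_frame(n)[:,:,::-1] for n in("scene","side")]
c=np.hstack([cv2.resize(a[0][140:270,210:310],(400,520)),cv2.resize(a[1][180:310,250:350],(400,520))])
cv2.imwrite("pics/t4.png",c)
for n in("scene","side"):
    K,T,_=cam(n); print(n,[proj(K,T,(.4505,-.3253,z)).round(1).tolist() for z in (.156,.106,.1)])
E
```

```text
clock: 6.23
ee_pos: [0.4506, -0.3254, 0.1321]
ee_rot: [[-0.007, -0.003, 1.0], [0.003, 1.0, 0.003], [-1.0, 0.004, -0.007]]
ft_force: [1.3, -0.3, 0.5]
opening: 0.0539
clock: 6.65
ee_pos: [0.4513, -0.3258, 0.2339]
ee_rot: [[-0.007, -0.003, 1.0], [0.003, 1.0, 0.003], [-1.0, 0.003, -0.007]]
ft_force: [0.0, 0.1, 1.4]
opening: 0.0548
clock: 7.07
ee_pos: [0.4515, -0.2244, 0.2448]
ee_rot: [[-0.006, -0.006, 1.0], [0.003, 1.0, 0.006], [-1.0, 0.003, -0.006]]
ft_force: [0.7, -0.1, 0.0]
opening: 0.0551
scene [[262.7, 192.0], [263.2, 206.8], [263.3, 208.5]]
side [[299.3, 212.1], [299.4, 234.6], [299.5, 237.2]]
```

View pics/t4.png

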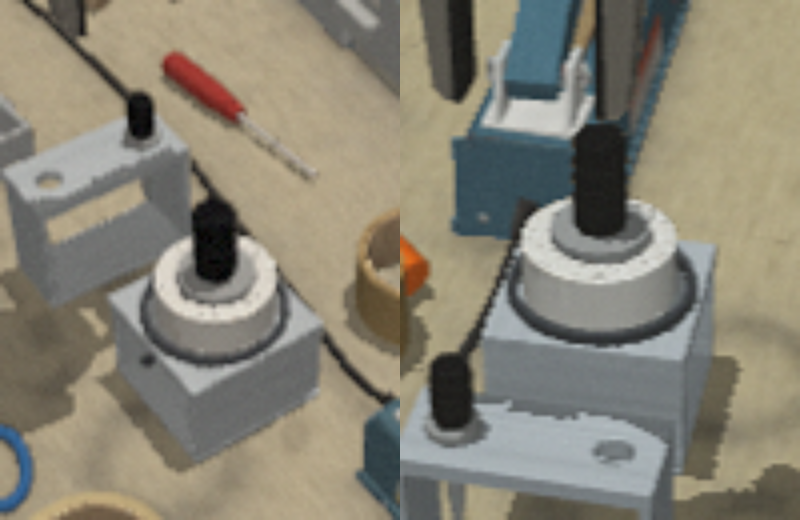

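Both views show the spindle upright, with the knob at scene (263,200) and side (300,225). Its collar is flat on the roll, the roll is in its seat, the small pin is untouched and the gripper is clear. Handing in.

```bash
python3 -c "
from workcell import *
print(job_done(), get_obs()['ft_force'])"
```

```text
the job is handed in; nothing more can be done
the job is handed in; nothing more can be done
```

The job is done and handed in. I took the wide-collar spindle from the nearer rack hole and lowered it point down through the roll core and the stand hole. I let go once the collar touched the roll, at about 7 s on the robot's clock.

- **Seating:** contact came at tool height 0.132 m, as predicted for a seated collar, with about 9 N at the wrist.
- **Final views:** the scene and side pictures after release show the spindle upright with its collar flat on the roll. The roll is in its seat, the small pin and the look-alikes are untouched, and the gripper is clear.
- **Disagreements:** side-view pixels sat about 2 px off prediction, within the stated calibration. In the wrist view the core measured about 35 mm across, against the 28 mm given; I did not resolve this, and it made no difference to the fit.

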